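# Set out the treatment set from its pile

## Task

The things for the next treatment were carried in as one pile. Take the pile apart and put each thing in its own place: the vial into the empty compartment of the vial tray, the handpiece pressed fully down into both spring clips of its cradle with its middle between them, the cream pot into the round dish, and the tip case flat into the rectangular tray. Keep the vial and the pot upright all the time, and set everything down without dropping it.

Things in the scene. Friction and masses are not known exactly. Their poses are not given: they have to be found in the camera images.
- handpiece: Slim white handpiece with a blue band, tapering to a thin nose, 148 mm long and 20 mm thick. It starts on top of the pile, lying across the cream pot's lid. Origin: on its underside, mid-length; x runs along it towards the nose. Its full-thickness part reaches from x = -74 to +56 mm; it weighs about 60 g and balances at x = -9 mm, the place to grip it, across y.
- vial: Small brown stoppered vial with a blue cap, 25 mm in diameter (body, up to 34 mm) and 42 mm tall. It starts standing on the tip case's lid close beside the pot (its wall about 6 mm from the pot's wall) so grip it across the case's x. Origin: centre of its underside, z up its axis.
- cream_pot: Round white cream pot with a tan ribbed lid, 62 mm in diameter and 34 mm tall. It starts standing on the tip case under the handpiece. Origin: centre of its underside, z up its axis; the lid's top is at z = 34 mm.
- tip_case: Clear box for tips, closed, its lid shut and fast: the bottom of the pile, 40 mm tall with a flat top. Origin on its underside; the box reaches x = -29 to +33 mm (62 mm wide, grip it across x) and y = -37 to +59 mm, so its middle is at x = 2, y = 11 mm; a small lip stands out to x = -34 mm at 28 to 32 mm height. About 160 g.
- cradle: Handpiece cradle, fixed: grey foot 124 x 50 x 6 mm with two steel spring clips, 12 mm wide, at x = -36 and +36 mm. Origin: centre of its underside; x runs from clip to clip. Each clip: two upright jaws 20.6 mm apart, lips 15 mm apart at 39 mm height, flared mouth 31 mm wide at 57 mm height. Pressed straight down (5 to 12 N in all) the handpiece springs the jaws apart and they close over it.
- cradle_seat (a point): Middle between the clips, level with the top of the two saddles, 15 mm above the table; axes as the cradle's. The handpiece's underside comes to rest at this height, lying along x (either way round), its balance point about over this point. Between the clips (60 mm) fingers can go down to the foot.
- pot_dish: Round low metal dish with a dark disc inside, fixed: 83 mm inner and 91 mm outer diameter, rim 9 mm high, floor 3 mm high. Origin: centre of its underside.
- vial_tray: White low tray with two compartments side by side, fixed: 56 x 108 mm, long along y, rim and divider 9 mm high, floor 4 mm high. A larger white vial (30 mm in diameter, 54 mm tall) stands for good in the compartment at y = +27 mm; that at y = -27 mm is empty. Origin: centre of its underside.
- vial_bay (a point): Centre of the empty compartment's floor (48 mm by 48 mm inside).
- case_tray: Rectangular low steel tray with a dark lining, fixed: 92 x 140 mm outside (84 x 132 mm inside), long along y, rim 9 mm high, floor 4 mm high. Origin: centre of its underside; the tip case's origin belongs about there, its long side along the tray's, either way round.

How it is judged:
By the outcome, as a careful person would: the job done as asked, in the order asked, and still so for the second after the job is handed in, with the robot touching nothing.
It also fails if it takes over 125 s, if anything falls off the work surface, if the arm or the gripper's body presses on something with over 40 N, if the wrist force passes 120 N, or if a joint passes its speed limit or range.

## Robot

A 7-joint arm with a two-finger parallel gripper is mounted at the origin on a cart in front of the work surface, level with it; the furniture and walls round the work are solid. World frame = base frame: x ahead of the robot, y to its left, z up, the work surface at z = 0. Lengths are in m, angles in rad, forces in N, time in s.
With the tool pointing down it reaches from about 0.4 to 0.85 m from the base axis. Payload 4.5 kg.
Tool frame: the origin (TCP) lies where the fingers leave the gripper's body, on its centre line; the fingertips stand 64 mm ahead of it and the grasp point (between the pads) lies 45 mm ahead of it; z points along the fingers, y is the line along which they close (so a half turn about z gives the same grasp; the last joint's range is limited). The gripper opens to 88 mm and grips with 3 to 60 N. Pads are 18 mm wide; open, the fingers measure 123 mm over their backs; the gripper's body (75 mm by 187 mm) begins 45 mm behind the grasp point.
Start: joints at [1.202, 0.689, -0.195, 1.565, 0.157, 0.902, -0.215], TCP at [0.245, -0.575, 0.303] pointing down, gripper open.
Joint ranges: [-3.01, 3.01], [-0.46, 2.08], [-1.47, 1.51], [0.13, 2.56], [-1, 4.14], [0.04, 2.09], [-2.66, 2.66]. Speed limits (rad/s): [2.57, 2.57, 3.14, 3.14, 3.14, 3.14, 3.14].

## Interface

Orientations are given as a unit quaternion [x, y, z, w].
In Python, from plant import r gives the robot as it stands.
- The arm moves only by the tool play_rows, never from a script. Its arguments are lists of equal length, an entry for each row: "translation": the shift along the tool's x, y, z in m, a list of three; "delta_rot": the turn, a rotation vector about the tool's x, y, z in degrees, a list of three; "grip": the opening, from -1 (shut) to 1 (fully open). In form: {"translation": [[x, y, z], ...], "delta_rot": [[rx, ry, rz], ...], "grip": [grip, ...]}. A call has 1 to 20 rows; each row shifts and turns the commanded pose from where the row before left it, along the tool's axes as they then stand; what a row does not reach is not made up. A row lasts 1/8 s, in which the tool goes at most 62.5 mm and 10.7 degrees, less where a joint would pass 70% of its speed; a pose out of reach is approached as far as the arm can. A call with a gripper value outside its range is refused whole. The fingers move at their own pace and stop on an object; "squeeze" is the grip in N (left out, the last holds). Time passes only in rows, so rows that do not move let the fingers close. It gives the time, the measured TCP pose, the force, the opening and the grip force at its end, in the units of the state.
- r.get_state(): the state, without advancing time (a new reading comes with each control period).
- r.snapshot(name): name is "scene" or "top" or "wrist"; returns the picture (480x640x3 uint8, blue, green, red); there is no depth.
- r.get_calibration(name): a dict with "intrinsics" (3x3 intrinsics, pixels), "eye" and "rotation" of the camera in the world. Camera axes: x right, y up, looking along -z (the intrinsics and any distortion apply to the point x, -y, -z); pixel columns grow to the right and rows downward; lengths in m; the calibration is good to about 2 mm. A picture is of the moment at which its call begins: read the wrist's pose just before it. get_calibration takes no time and is no camera call; for the wrist camera it gives the pose at the moment of the call.
- r.finish_job(): hands the job in; it is judged then, once.
Trained networks look in the newest picture that a camera, given by its name, has taken for a name from the list of things; names that differ only in an ending like _2 or _b are one class to them, and where a whole thing is asked for, a point or a joint stands for the part that bears it (a point fixed in the world has none). Each returns a list of dicts, best first, with "confidence" (0 to 1); they miss things now and then, are a little off and sometimes report something else, mostly with a low value. They report only what shows in the picture. A call takes as long as a camera call.
- r.look_for(camera, target): "point" ([x, y, z] in m, in world coordinates, good to about 4 mm: the middle of the surface that is visible of it).
- r.silhouettes(camera, target): "pixels" (480x640 bool, what is visible of it).
The state is a dict: "clock": time; "q": joint angles; "qd": joint speeds; "joint_torque": joint torques, N m; "tool_pos": TCP position; "eef_rot": TCP orientation; "contact_force": force on the tool from outside, world axes, zero at the start; "moment": the same for the moment, N m; "opening": opening from 0.0 (shut) to 1.0 (fully open); "finger_force": force on a finger pad.
Only numpy, scipy, OpenCV 4.12 (cv2) and the standard library are available. Lean on these libraries where they do the work, as an engineer would, in place of code of your own. Each camera call takes 0.05 s, during which the arm holds its last target. There are 200 camera calls.

## Working session

There is one attempt and no reset: what is moved stays moved. The work goes in short steps, Python scripts to look and compute and a tool call to move; the robot and the scene stay as the last step left them, time stands still between calls to the robot, and variables do not carry over. Pictures are saved under pics/ and viewed, at most 14 in all, crops included, and the job is handed in when it is done.

Besides the shell and the picture viewer there is one more tool, called after ">>>" by a JSON object that holds its "fn" and its "kwargs". play_rows: Moves the arm, as the interface text tells. Its arguments: {"type":"object","properties":{"translation":{"type":"array","items":{"type":"array","items":{"type":"number"}}},"delta_rot":{"type":"array","items":{"type":"array","items":{"type":"number"}}},"grip":{"type":"array","items":{"type":"number"}},"squeeze":{"type":"number"}},"required":["translation","delta_rot","grip"]}

```bash
ls; mkdir -p pics; cat > h.py <<'E'
import numpy as np, cv2
from plant import r
from scipy.spatial.transform import Rotation as R
def cal(n):
    c=r.get_calibration(n); return np.array(c["intrinsics"]),np.array(c["eye"]),np.array(c["rotation"]),c
def ray(n,px,c=None):
    K,e,Ro,_=c or cal(n); d=np.linalg.inv(K)@np.array([px[0],px[1],1.]); return e,Ro@np.array([d[0],-d[1],-d[2]])
def onz(n,px,z,c=None):
    e,d=ray(n,px,c); return e+d*(z-e[2])/d[2]
def proj(n,P,c=None):
    K,e,Ro,_=c or cal(n); p=Ro.T@(np.array(P)-e); q=K@np.array([p[0],-p[1],-p[2]]); return q[:2]/q[2]
E
python3 - <<'E'
from h import *
s=r.get_state(); print({k:np.round(v,3) for k,v in s.items()})
for n in("scene","top","wrist"):
    cv2.imwrite(f"pics/{n}0.png",r.snapshot(n)); c=cal(n); print(n,c[3].keys(),c[0].round(1).tolist(),c[1].round(3),c[2].round(3).tolist())
    for t in("handpiece","vial","cream_pot","tip_case","cradle","pot_dish","vial_tray","case_tray"):
        L=r.look_for(n,t); print(t,[(np.round(d["point"],3).tolist(),round(d["confidence"],2)) for d in L[:2]])
E
```

```text
pics
{'clock': np.float64(0.0), 'q': array([ 1.202,  0.69 , -0.195,  1.566,  0.157,  0.902, -0.215]), 'qd': array([-0.002, -0.001,  0.001,  0.   ,  0.002,  0.   ,  0.001]), 'joint_torque': array([ 1.0000e-03, -5.2757e+01, -1.2670e+00, -1.5343e+01, -5.3000e-02,
        7.0000e-03,  0.0000e+00]), 'tool_pos': array([ 0.245, -0.575,  0.302]), 'eef_rot': array([ 0.98 ,  0.2  , -0.   , -0.001]), 'contact_force': array([-0.622, -0.208,  0.57 ]), 'moment': array([ 0.032, -0.025, -0.004]), 'finger_force': np.float64(0.0), 'opening': np.float64(1.0)}
scene dict_keys(['intrinsics', 'eye', 'rotation']) [[518.7, 0.0, 322.8], [0.0, 518.7, 248.3], [0.0, 0.0, 1.0]] [0.085 0.688 0.852] [-0.104, 0.378, 0.886, -0.247]
handpiece []
vial [([0.473, 0.171, 0.005], 0.32)]
cream_pot []
tip_case []
cradle [([0.473, 0.173, 0.005], 0.93)]
pot_dish [([0.569, -0.18, 0.002], 0.98), ([0.474, 0.171, 0.009], 0.24)]
vial_tray [([0.452, -0.011, 0.003], 0.97)]
case_tray [([0.443, -0.345, 0.006], 0.61)]
top dict_keys(['intrinsics', 'eye', 'rotation']) [[606.5, 0.0, 325.5], [0.0, 606.5, 233.1], [0.0, 0.0, 1.0]] [ 0.233 -0.012  1.597] [-0.067, 0.054, 0.715, -0.693]
handpiece [([0.422, 0.396, 0.088], 0.84)]
vial [([0.437, 0.339, 0.076], 0.64)]
cream_pot [([0.425, 0.385, 0.072], 0.53)]
tip_case [([0.414, 0.354, 0.039], 0.93)]
cradle [([0.471, 0.168, 0.002], 0.95)]
pot_dish []
vial_tray [([0.462, -0.023, 0.006], 0.83)]
case_tray [([0.438, -0.352, 0.002], 0.91)]
wrist dict_keys(['intrinsics', 'eye', 'rotation']) [[334.1, 0.0, 320.8], [0.0, 334.1, 238.0], [0.0, 0.0, 1.0]] [ 0.321 -0.543  0.385] [-0.133, 0.088, -0.544, 0.824]
handpiece []
vial []
cream_pot []
tip_case []
cradle []
pot_dish []
vial_tray []
case_tray [([0.382, -0.401, 0.002], 0.44)]
```

```bash
sed -i 's/np.array(c\["rotation"\]),c/R.from_quat(c["rotation"]).as_matrix(),c/' h.py
```

```text
(no output)
```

View pics/scene0.png

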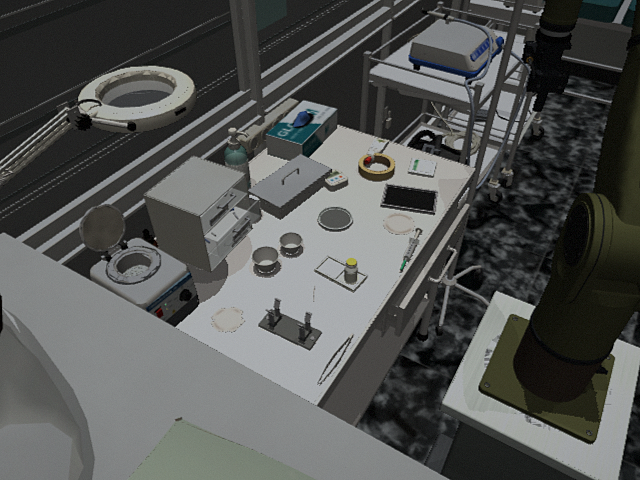

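View pics/top0.png

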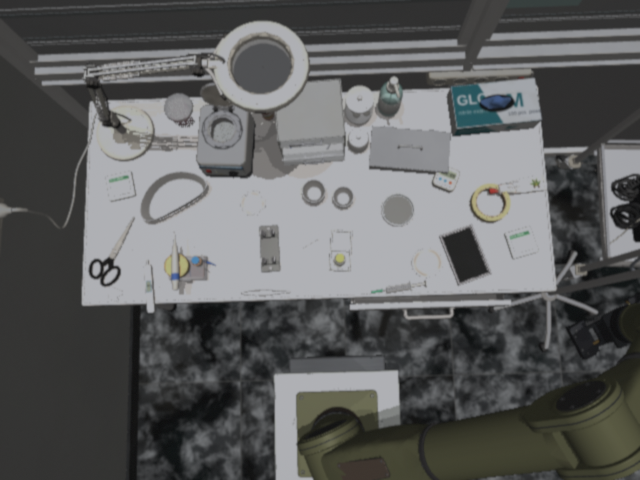

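```bash
cat >> h.py <<'E'
def tri(views):
    A=np.zeros((3,3));b=np.zeros(3)
    for e,d in views:
        d=d/np.linalg.norm(d);M=np.eye(3)-np.outer(d,d);A+=M;b+=M@e
    return np.linalg.solve(A,b)
def sil(n,t,z,c=None):
    c=c or cal(n); out=[]
    for d in r.silhouettes(n,t)[:1]:
        m=np.asarray(d["pixels"]).astype(np.uint8); cs,_=cv2.findContours(m,cv2.RETR_EXTERNAL,cv2.CHAIN_APPROX_NONE)
        k=max(cs,key=cv2.contourArea)[:,0,:].astype(float)
        P=np.array([onz(n,p,z,c)[:2] for p in k])
        (cx,cy),(w,h),a=cv2.minAreaRect((P*1000).astype(np.float32)); a=a if w>h else a+90
        out=[round(cx/1000,4),round(cy/1000,4),"LxW",round(max(w,h),1),round(min(w,h),1),"long-axis deg",round((a+90)%180-90,1),"conf",round(d["confidence"],2)]
    return out
E
python3 - <<'E'
from h import *
s=r.get_state(); T=R.from_quat(s["eef_rot"]); K,e,Ro,_=cal("wrist")
print("cam in tool",T.inv().apply(e-s["tool_pos"]).round(4)); print("cam axes in tool\n",(T.as_matrix().T@Ro).round(3))
print("ring",tri([ray("scene",(137,97)),ray("top",(262,65))]), tri([ray("scene",(137,128)),ray("top",(262,107))]))
print("cabinet edge", onz("top",(310,163),0.0))
for t,z in(("handpiece",.085),("vial",.08),("cream_pot",.074),("tip_case",.04),("cradle",.006),("pot_dish",.009),("vial_tray",.009),("case_tray",.009)):
    print(t,sil("top",t,z), sil("scene",t,z) if z<.02 else "")
E
```

```text
cam in tool [ 0.0825  0.0003 -0.0822]
cam axes in tool
 [[ 0.     0.949  0.315]
 [ 1.    -0.    -0.   ]
 [-0.     0.315 -0.949]]
ring [0.80386157 0.12968148 0.40620933] [0.75142834 0.15428726 0.36526572]
cabinet edge [0.7066338  0.04912826 0.        ]
handpiece [0.4318, 0.3931, 'LxW', 139.7, 25.2, 'long-axis deg', 0.8, 'conf', 0.64] 
vial [] 
cream_pot [0.4258, 0.3729, 'LxW', 56.7, 30.6, 'long-axis deg', 0.5, 'conf', 0.63] 
tip_case [0.4224, 0.3538, 'LxW', 79.0, 70.3, 'long-axis deg', 88.1, 'conf', 0.66] 
cradle [0.4735, 0.163, 'LxW', 124.2, 53.0, 'long-axis deg', 3.9, 'conf', 0.7] [0.4769, 0.1567, 'LxW', 128.7, 86.0, 'long-axis deg', 4.0, 'conf', 0.61]
pot_dish [0.5673, -0.1815, 'LxW', 90.0, 88.0, 'long-axis deg', -3.1, 'conf', 0.95] [0.5679, -0.1734, 'LxW', 96.9, 89.0, 'long-axis deg', -48.9, 'conf', 0.59]
vial_tray [0.4615, -0.025, 'LxW', 108.9, 56.1, 'long-axis deg', -5.1, 'conf', 0.6] [0.4603, -0.0278, 'LxW', 111.8, 91.2, 'long-axis deg', -7.0, 'conf', 0.77]
case_tray [0.4393, -0.3516, 'LxW', 139.6, 95.0, 'long-axis deg', 17.6, 'conf', 0.61] [0.4417, -0.3409, 'LxW', 142.8, 106.8, 'long-axis deg', 19.0, 'conf', 0.62]
```

>>> {"fn": "play_rows", "kwargs": {"translation": [[0,0,0],[0,0,0],[0,0,0],[0.0294,-0.0381,0],[0.0294,-0.0381,0],[0.0294,-0.0381,0],[0.0294,-0.0381,0],[0.0294,-0.0381,0],[0.0294,-0.0381,0],[0.0294,-0.0381,0],[0.0294,-0.0381,0],[0,0,0],[0,0,0]], "delta_rot": [[0,0,7.7],[0,0,7.7],[0,0,7.7],[0,0,0],[0,0,0],[0,0,0],[0,0,0],[0,0,0],[0,0,0],[0,0,0],[0,0,0],[0,0,0],[0,0,0]], "grip": [1,1,1,1,1,1,1,1,1,1,1,1,1]}}

```text
clock: 3.58
tool_pos: [0.4799, -0.2708, 0.3027]
eef_rot: [1.0, -0.0, -0.0, 0.0]
contact_force: [-1.5, -0.8, -0.3]
opening: 1.0
finger_force: 0.0
```

```bash
cat >> h.py <<'E'
def shot(tag,items):
    c=cal("wrist"); cv2.imwrite(f"pics/{tag}.png",r.snapshot("wrist"))
    for t,z in items: print(t,z,sil("wrist",t,z,c))
E
python3 - <<'E'
from h import *
shot("w1",(("pot_dish",.009),("case_tray",.009),("vial_tray",.009)))
E
```

```text
pot_dish 0.009 [0.5701, -0.1793, 'LxW', 88.7, 88.3, 'long-axis deg', 42.6, 'conf', 0.64]
case_tray 0.009 []
vial_tray 0.009 [0.4623, -0.0152, 'LxW', 118.4, 80.8, 'long-axis deg', -6.4, 'conf', 0.78]
```

>>> {"fn": "play_rows", "kwargs": {"translation": [[0,-0.04,0],[0,-0.04,0],[0,-0.04,0],[0,-0.04,0],[0,-0.04,0],[0,-0.04,0],[0,-0.04,0],[0,-0.04,0],[0,0,0],[0,0,0]], "delta_rot": [[0,0,0],[0,0,0],[0,0,0],[0,0,0],[0,0,0],[0,0,0],[0,0,0],[0,0,0],[0,0,0],[0,0,0]], "grip": [1,1,1,1,1,1,1,1,1,1]}}

```text
clock: 5.03
tool_pos: [0.4804, 0.0483, 0.3027]
eef_rot: [1.0, -0.001, -0.0, 0.001]
contact_force: [0.4, -0.4, -0.5]
opening: 0.999
finger_force: 0.0
```

```bash
python3 - <<'E'
from h import *
shot("w2",(("cradle",.006),("vial_tray",.009),("pot_dish",.009)))
E
```

```text
cradle 0.006 [0.4765, 0.1733, 'LxW', 123.9, 66.9, 'long-axis deg', 1.9, 'conf', 0.7]
vial_tray 0.009 [0.4638, -0.0217, 'LxW', 112.0, 58.6, 'long-axis deg', -6.2, 'conf', 0.78]
pot_dish 0.009 [0.57, -0.178, 'LxW', 91.1, 89.6, 'long-axis deg', -80.6, 'conf', 0.62]
```

>>> {"fn": "play_rows", "kwargs": {"translation": [[0,-0.04,0],[0,-0.04,0],[0,-0.04,0],[0,-0.04,0],[0,-0.04,0],[0,-0.04,0],[0,-0.04,0],[0,-0.04,0],[0,0,0],[0,0,0]], "delta_rot": [[0,0,0],[0,0,0],[0,0,0],[0,0,0],[0,0,0],[0,0,0],[0,0,0],[0,0,0],[0,0,0],[0,0,0]], "grip": [1,1,1,1,1,1,1,1,1,1]}}

```text
clock: 6.48
tool_pos: [0.4811, 0.3682, 0.3024]
eef_rot: [1.0, -0.001, -0.0, 0.001]
contact_force: [0.5, 0.2, 0.4]
opening: 1.001
finger_force: 0.0
```

```bash
python3 - <<'E'
from h import *
print(r.get_state()["tool_pos"])
shot("w3",(("handpiece",.084),("vial",.08),("cream_pot",.074),("tip_case",.04),("cradle",.006)))
E
```

```text
[0.48105975 0.36817431 0.30242688]
handpiece 0.084 [0.4385, 0.3968, 'LxW', 149.4, 21.3, 'long-axis deg', 1.9, 'conf', 0.66]
vial 0.08 [0.4481, 0.3481, 'LxW', 34.6, 23.4, 'long-axis deg', 17.6, 'conf', 0.81]
cream_pot 0.074 [0.4356, 0.3777, 'LxW', 60.9, 21.0, 'long-axis deg', 3.5, 'conf', 0.73]
tip_case 0.04 [0.4424, 0.3511, 'LxW', 84.7, 61.7, 'long-axis deg', 24.4, 'conf', 0.68]
cradle 0.006 [0.4766, 0.1531, 'LxW', 125.0, 79.0, 'long-axis deg', 1.8, 'conf', 0.9]
```

View pics/w3.png

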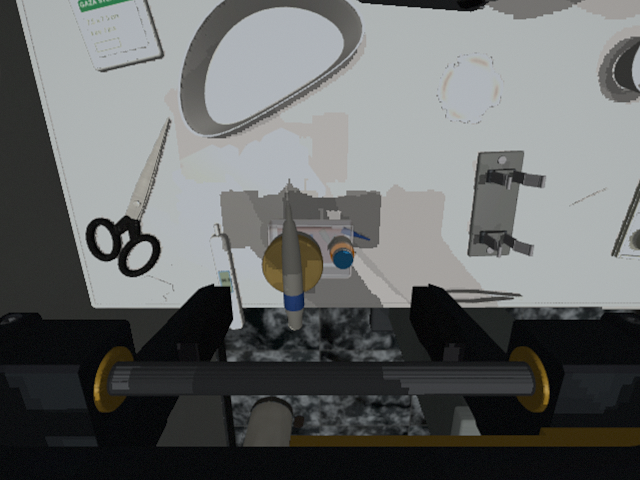

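View pics/w2.png

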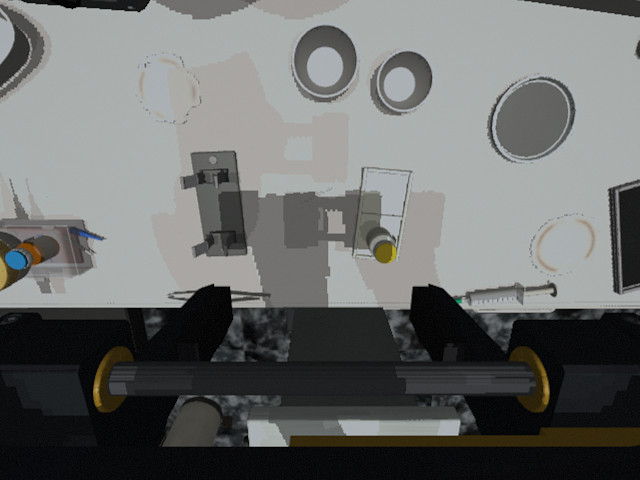

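```bash
cat >> h.py <<'E'
from scipy.optimize import minimize
def box(x0,x1,y0,y1,z0,z1): return np.array([[x,y,z] for x in(x0,x1) for y in(y0,y1) for z in(z0,z1)])
def cyl(rad,z0,z1,x=0,y=0): return np.array([[x+rad*np.cos(a),y+rad*np.sin(a),z] for a in np.linspace(0,6.28,40) for z in(z0,z1)])
MODEL={"cradle":[box(-.062,.062,-.025,.025,0,.006)]+[box(s*.036-.006,s*.036+.006,t*.0115-.0015,t*.0115+.0015,.005,.04) for s in(1,-1) for t in(1,-1)]+[np.vstack([box(s*.036-.006,s*.036+.006,t*.0085-.001,t*.0085+.001,.038,.04),box(s*.036-.006,s*.036+.006,t*.016-.001,t*.016+.001,.056,.057)]) for s in(1,-1) for t in(1,-1)],
 "vial_tray":[box(-.028,.028,-.054,.054,0,.009)],"case_tray":[box(-.046,.046,-.07,.07,0,.009)],"pot_dish":[cyl(.0455,0,.009)]}
def render(n,c,hulls,pose,z=0):
    m=np.zeros((480*4,640*4),np.uint8); ca,sa=np.cos(pose[2]),np.sin(pose[2])
    for h in hulls:
        P=np.c_[h[:,0]*ca-h[:,1]*sa+pose[0],h[:,0]*sa+h[:,1]*ca+pose[1],h[:,2]+z]
        q=np.array([proj(n,p,c) for p in P])*4+1.5
        cv2.fillConvexPoly(m,cv2.convexHull(np.round(q).astype(np.int32)),1)
    return cv2.resize(m.astype(np.float32),(640,480),interpolation=cv2.INTER_AREA)
def fit(hulls,obs,p0,z=0):
    def cost(p):
        t=0
        for n,c,m in obs:
            a=render(n,c,hulls,p,z); t+=1-np.minimum(a,m).sum()/np.maximum(a,m).sum()
        return t/len(obs)
    s=np.array(p0)+np.array([[0,0,0],[.012,0,0],[0,.012,0],[0,0,.1]])
    o=minimize(cost,p0,method="Nelder-Mead",options=dict(initial_simplex=s,xatol=2e-4,fatol=1e-4,maxiter=150)); return o.x.round(4),round(o.fun,3)
def mask(n,t):
    L=r.silhouettes(n,t); return np.asarray(L[0]["pixels"]).astype(np.float32) if L else None
E
cat > f.py <<'E'
from h import *
for t,p,views in(("cradle",(.475,.163,.05),("wrist","top","scene")),("vial_tray",(.462,-.023,1.48),("top",)),("case_tray",(.44,-.35,-1.26),("top","scene")),("pot_dish",(.569,-.18,0),("top",))):
    O=[(n,cal(n),m) for n in views if (m:=mask(n,t)) is not None]
    for o in O: print(t,o[0],*fit(MODEL[t],[o],p))
    if len(O)>1: print(t,"all",*fit(MODEL[t],O,p))
np.save("hp3.npy",mask("wrist","handpiece")); import pickle; pickle.dump(cal("wrist"),open("c3.pkl","wb"))
E
python3 f.py
```

```text
cradle wrist [0.4764 0.1661 0.0419] 0.068
cradle top [0.4729 0.1632 0.023 ] 0.064
cradle scene [0.4757 0.1683 0.0296] 0.069
cradle all [0.4758 0.1661 0.0298] 0.107
vial_tray top [ 0.462  -0.0251  1.4814] 0.036
case_tray top [ 0.4398 -0.3517 -1.2597] 0.048
case_tray scene [ 0.4433 -0.3456 -1.2554] 0.036
case_tray all [ 0.4417 -0.349  -1.2616] 0.079
pot_dish top [ 0.5683 -0.1824  0.0156] 0.035
```

>>> {"fn": "play_rows", "kwargs": {"translation": [[-0.011,-0.006,0.018],[-0.011,-0.006,0.018],[-0.011,-0.006,0.018],[-0.011,-0.005,0.018],[0,0,0],[0,0,0]], "delta_rot": [[0,0,0],[0,0,0],[0,0,0],[0,0,0],[0,0,0],[0,0,0]], "grip": [1,1,1,1,1,1]}}

```text
clock: 7.92
tool_pos: [0.4375, 0.3927, 0.2313]
eef_rot: [1.0, -0.0, 0.001, -0.0]
contact_force: [1.0, -0.0, -0.5]
opening: 0.996
finger_force: 0.0
```

```bash
cat > g.py <<'E'
from h import *; import pickle
print(r.get_state()["tool_pos"])
shot("w4",(("handpiece",.084),("vial",.082),("cream_pot",.074),("tip_case",.04)))
c4=cal("wrist"); c3=pickle.load(open("c3.pkl","rb")); m4=mask("wrist","handpiece"); m3=np.load("hp3.npy")
def ends(m):
    v,u=np.nonzero(m); o=[]
    for f in(v.min(),v.max()): o.append((u[v==f].mean(),f))
    return o
for a,b in zip(ends(m3),ends(m4)): print(a,b,"tri",tri([ray("wrist",a,c3),ray("wrist",b,c4)]).round(4))
E
python3 g.py
```

```text
[0.4374835  0.39266205 0.23133521]
handpiece 0.084 [0.439, 0.3962, 'LxW', 150.0, 20.5, 'long-axis deg', 0.5, 'conf', 0.87]
vial 0.082 [0.4476, 0.3503, 'LxW', 32.7, 22.4, 'long-axis deg', 44.6, 'conf', 0.97]
cream_pot 0.074 [0.4334, 0.4173, 'LxW', 58.3, 20.7, 'long-axis deg', -1.1, 'conf', 0.94]
tip_case 0.04 [0.435, 0.3552, 'LxW', 71.2, 65.4, 'long-axis deg', 90.0, 'conf', 0.62]
(np.float64(286.0), np.int64(186)) (np.float64(311.5), np.int64(137)) tri [0.5144 0.3989 0.097 ]
(np.float64(294.0), np.int64(329)) (np.float64(317.0), np.int64(333)) tri [0.378  0.3954 0.1058]
```

View pics/w4.png

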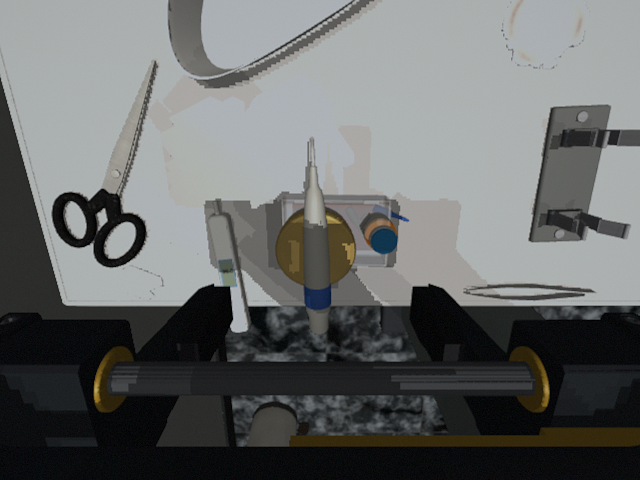

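>>> {"fn": "play_rows", "kwargs": {"translation": [[-0.0035,-0.0018,0.012],[-0.004,-0.0017,0.012],[0,0,0.012],[0,0,0.012],[0,0,0.012],[0,0,0.01],[0,0,0.008],[0,0,0.006],[0,0,0.003],[0,0,0]], "delta_rot": [[0,0,-1],[0,0,0],[0,0,0],[0,0,0],[0,0,0],[0,0,0],[0,0,0],[0,0,0],[0,0,0],[0,0,0]], "grip": [-0.36,-0.36,-0.36,-0.36,-0.36,-0.36,-0.36,-0.36,-0.36,-0.36], "squeeze": 15}}

```text
clock: 9.48
tool_pos: [0.4291, 0.3962, 0.1436]
eef_rot: [1.0, 0.009, 0.0, 0.0]
contact_force: [0.7, -0.4, -0.2]
opening: 0.318
finger_force: 0.0
```

```bash
python3 - <<'E'
from h import *; import pickle
s=r.get_state(); print(s["tool_pos"].round(4),s["contact_force"].round(2))
m=r.snapshot("wrist"); cv2.imwrite("pics/w5.png",m)
c=cal("wrist"); k=mask("wrist","cradle")
if k is not None: print("cradle",k.sum(),fit(MODEL["cradle"],[("wrist",c,k)],(.475,.165,.03)))
E
```

```text
[0.4291 0.3962 0.1436] [ 0.74 -0.39 -0.23]
cradle 2391.0 (array([0.4776, 0.164 , 0.0374]), np.float64(0.024))
```

View pics/w5.png

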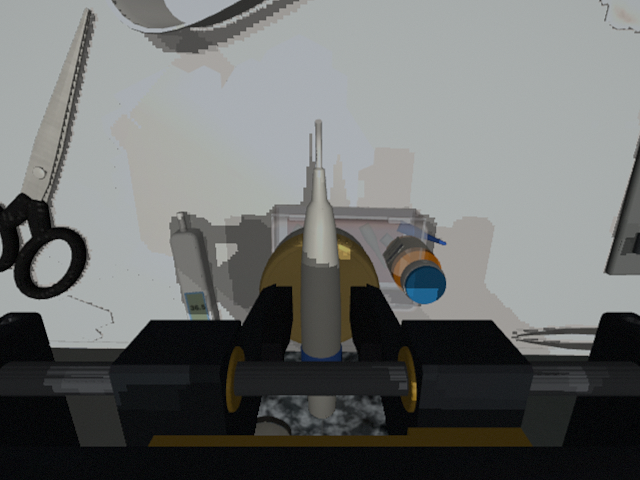

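>>> {"fn": "play_rows", "kwargs": {"translation": [[0,0,0.002],[0,0,0],[0,0,0],[0,0,0],[0,0,0],[0,0,-0.005],[0,0,-0.015],[0,0,-0.03],[0,0,-0.03],[0,0,-0.03],[0,0,0]], "delta_rot": [[0,0,0],[0,0,0],[0,0,0],[0,0,0],[0,0,0],[0,0,0],[0,0,0],[0,0,0],[0,0,0],[0,0,0],[0,0,0]], "grip": [-0.36,-1,-1,-1,-1,-1,-1,-1,-1,-1,-1], "squeeze": 25}}

```text
clock: 10.95
tool_pos: [0.4302, 0.3971, 0.2548]
eef_rot: [1.0, 0.008, 0.002, -0.002]
contact_force: [0.5, 0.1, -0.5]
opening: 0.223
finger_force: 25.0
```

>>> {"fn": "play_rows", "kwargs": {"translation": [[0.007,0.033,0],[0.007,0.033,0],[0.007,0.033,0],[0.007,0.033,0],[0.006,0.033,0.012],[0.006,0.033,0.02],[0.006,0.034,0.02],[0,0,0],[0,0,0]], "delta_rot": [[0,0,-1],[0,0,0],[0,0,0],[0,0,0],[0,0,0],[0,0,0],[0,0,0],[0,0,0],[0,0,0]], "grip": [-1,-1,-1,-1,-1,-1,-1,-1,-1]}}

```text
clock: 12.08
tool_pos: [0.4822, 0.1666, 0.1996]
eef_rot: [1.0, 0.018, -0.0, -0.0]
contact_force: [0.4, -0.6, -1.6]
opening: 0.219
finger_force: 25.0
```

```bash
python3 - <<'E'
from h import *
s=r.get_state(); print(s["tool_pos"].round(4),s["contact_force"].round(2),s["eef_rot"].round(4))
m=r.snapshot("wrist")
c=cal("wrist"); k=mask("wrist","cradle"); h=mask("wrist","handpiece")
if k is not None: print("cradle",k.sum(),fit(MODEL["cradle"],[("wrist",c,k)],(.475,.165,.03)))
m=cv2.imread if False else m
for p,col in (((.4765,.165,.035),(0,0,255)),):
    for hb in MODEL["cradle"]:
        a=p[2];P=[(x*np.cos(a)-y*np.sin(a)+p[0],x*np.sin(a)+y*np.cos(a)+p[1],z) for x,y,z in hb]
        q=cv2.convexHull(np.round([proj("wrist",x,c) for x in P]).astype(np.int32)); cv2.polylines(m,[q],True,col,1)
if h is not None: print(sil("wrist","handpiece",s["tool_pos"][2]-.057,c))
cv2.imwrite("pics/w6.png",m)
E
```

```text
[0.4822 0.1666 0.1996] [ 0.36 -0.64 -1.58] [ 9.998e-01  1.760e-02 -2.000e-04 -3.000e-04]
cradle 3869.0 (array([0.4766, 0.1665, 0.036 ]), np.float64(0.526))
[0.5109, 0.1686, 'LxW', 114.6, 20.5, 'long-axis deg', 2.4, 'conf', 0.77]
```

View pics/w6.png

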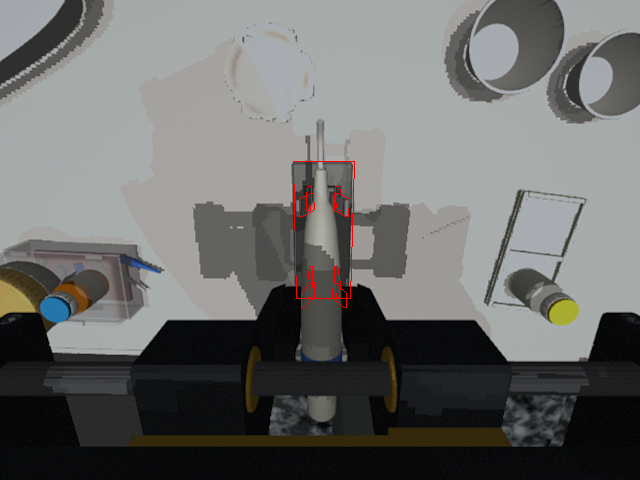

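>>> {"fn": "play_rows", "kwargs": {"translation": [[-0.004,0.001,0.015],[-0.003,0.001,0.015],[0,0,0.015],[0,0,0.012],[0,0,0.008],[0,0,0.006],[0,0,0.006],[0,0,0.004],[0,0,0.004],[0,0,0]], "delta_rot": [[0,0,0],[0,0,0],[0,0,0],[0,0,0],[0,0,0],[0,0,0],[0,0,0],[0,0,0],[0,0,0],[0,0,0]], "grip": [-1,-1,-1,-1,-1,-1,-1,-1,-1,-1], "squeeze": 45}}

```text
clock: 13.52
tool_pos: [0.4756, 0.164, 0.1146]
eef_rot: [1.0, 0.017, 0.0, -0.0]
contact_force: [0.4, 1.6, -0.7]
opening: 0.216
finger_force: 45.0
```

>>> {"fn": "play_rows", "kwargs": {"translation": [[0,0,0.004],[0,0,0.004],[0,0,0.003],[0,0,0]], "delta_rot": [[0,0,0],[0,0,0],[0,0,0],[0,0,0]], "grip": [-1,-1,-1,-1]}}

```text
clock: 14.02
tool_pos: [0.476, 0.1639, 0.1036]
eef_rot: [1.0, 0.017, 0.001, -0.0]
contact_force: [1.5, 1.6, -0.3]
opening: 0.217
finger_force: 45.0
```

>>> {"fn": "play_rows", "kwargs": {"translation": [[0,0,0.003],[0,0,0.003],[0,0,0.003],[0,0,0]], "delta_rot": [[0,0,0],[0,0,0],[0,0,0],[0,0,0]], "grip": [-1,-1,-1,-1]}}

```text
clock: 14.52
tool_pos: [0.4753, 0.1636, 0.0942]
eef_rot: [1.0, 0.017, -0.0, 0.0]
contact_force: [-0.1, 2.5, -3.6]
opening: 0.216
finger_force: 45.0
```

>>> {"fn": "play_rows", "kwargs": {"translation": [[0,-0.0005,0.003],[0,-0.0005,0.003],[0,0,0.003],[0,0,0.003],[0,0,0.001],[0,0,0],[0,0,0]], "delta_rot": [[0,0,0],[0,0,0],[0,0,0],[0,0,0],[0,0,0],[0,0,0],[0,0,0]], "grip": [-1,-1,-1,-1,-1,-1,-1]}}

```text
clock: 15.4
tool_pos: [0.4754, 0.165, 0.083]
eef_rot: [1.0, 0.017, 0.0, -0.0]
contact_force: [-2.6, 3.0, 16.2]
opening: 0.216
finger_force: 45.0
```

>>> {"fn": "play_rows", "kwargs": {"translation": [[0,0,-0.001],[0,0,0],[0,0,0],[0,0,-0.01],[0,0,-0.02],[0,0,-0.03],[0,0,-0.03],[-0.01,0,-0.03],[-0.01,0,-0.03],[0,0,0],[0,0,0]], "delta_rot": [[0,0,0],[0,0,0],[0,0,0],[0,0,0],[0,0,0],[0,0,0],[0,0,0],[0,0,0],[0,0,0],[0,0,0],[0,0,0]], "grip": [-1,-0.3,-0.3,-0.3,-0.3,-0.3,0,0.5,1,1,1]}}

```text
clock: 16.77
tool_pos: [0.4555, 0.1636, 0.2325]
eef_rot: [1.0, 0.017, 0.0, 0.0]
contact_force: [-0.1, -0.5, 0.1]
opening: 0.898
finger_force: 0.0
```

```bash
python3 - <<'E'
from h import *
s=r.get_state(); print(s["tool_pos"].round(4),s["contact_force"].round(2),s["eef_rot"].round(4))
shot("w7",(("handpiece",.025),))
m=cv2.imread("pics/w7.png"); cv2.imwrite("pics/w7c.png",cv2.resize(m[100:340,160:480],(800,600)))
c=cal("wrist")
for t,z in(("cream_pot",.074),("vial",.082),("tip_case",.04)): print(t,sil("wrist",t,z,c),[(np.round(d["point"],3).tolist(),round(d["confidence"],2)) for d in r.look_for("wrist",t)[:1]])
E
```

```text
[0.4555 0.1636 0.2325] [-0.14 -0.48  0.08] [9.999e-01 1.710e-02 0.000e+00 2.000e-04]
handpiece 0.025 [0.486, 0.1664, 'LxW', 148.1, 20.1, 'long-axis deg', 2.5, 'conf', 0.77]
cream_pot [0.4333, 0.3789, 'LxW', 73.6, 60.4, 'long-axis deg', -14.9, 'conf', 0.55] [([0.436, 0.39, 0.077], 0.86)]
vial [0.4492, 0.3323, 'LxW', 49.0, 24.7, 'long-axis deg', -62.2, 'conf', 0.62] [([0.448, 0.339, 0.071], 0.81)]
tip_case [0.4343, 0.3587, 'LxW', 127.4, 72.3, 'long-axis deg', 89.9, 'conf', 0.85] [([0.444, 0.348, 0.038], 0.74)]
```

View pics/w7c.png

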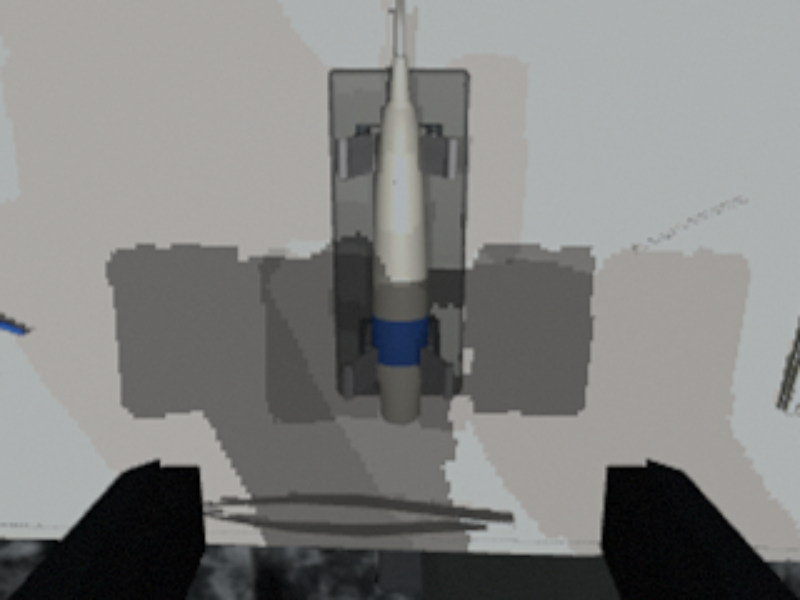

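```bash
python3 - <<'E'
from h import *
print(r.get_state()["q"].round(3))
E
```

```text
[-0.433  0.625 -0.012  2.059  0.016  0.459 -1.994]
```

>>> {"fn": "play_rows", "kwargs": {"translation": [[-0.001,-0.034,-0.006],[-0.001,-0.034,-0.006],[-0.001,-0.034,-0.006],[-0.001,-0.034,-0.006],[-0.001,-0.034,-0.006],[-0.001,-0.034,-0.006],[-0.001,-0.033,-0.004],[0,0,0],[0,0,0],[0,0,0],[0,0,0],[0,0,0],[0,0,0],[0,0,0],[0,0,0],[0,0,0],[0,0,0],[0,0,0]], "delta_rot": [[0,0,0],[0,0,0],[0,0,0],[0,0,0],[0,0,0],[0,0,0],[0,0,0],[0,0,-9.8],[0,0,-9.8],[0,0,-9.8],[0,0,-9.8],[0,0,-9.8],[0,0,-9.8],[0,0,-9.8],[0,0,-9.8],[0,0,-9.8],[0,0,0],[0,0,0]], "grip": [1,1,1,1,1,1,1,1,1,1,1,1,1,1,1,1,1,1]}}

```text
clock: 19.42
tool_pos: [0.4404, 0.4003, 0.2725]
eef_rot: [0.707, 0.707, -0.0, 0.0]
contact_force: [0.5, 0.2, 0.1]
opening: 1.002
finger_force: 0.0
```

```bash
cat > p.py <<'E'
from h import *
import sys
s=r.get_state(); print(s["tool_pos"].round(4),s["contact_force"].round(2),s["eef_rot"].round(4),s["q"].round(2))
shot(sys.argv[1],()); c=cal("wrist")
M={t:mask("wrist",t) for t in("cream_pot","vial","tip_case")}
CASE=[box(-.029,.033,-.037,.059,0,.04)]
for t,h,z,p in(("cream_pot",[cyl(.031,0,.034)],.04,(.435,.395,0)),("vial",[cyl(.0125,0,.034),cyl(.009,0,.042)],.04,(.447,.347,0))):
    if M[t] is not None: print(t,M[t].sum(),fit(h,[("wrist",c,M[t])],p,z), [np.round(d["point"],3).tolist() for d in r.look_for("wrist",t)[:1]])
U=np.maximum.reduce([m for m in M.values() if m is not None])
best=[]
for a in(0,np.pi):
    for y0 in (.36,.37,.38):
        ca=np.cos(a)
        def H(p): pass
        best.append(fit(CASE,[("wrist",c,M["tip_case"])],(.435-.002*ca,y0-.011*ca,a)))
for b in sorted(best,key=lambda b:b[1])[:3]:
    p=b[0]; print("case pose",b,"mid",(p[0]+.002*np.cos(p[2])-.011*np.sin(p[2])).round(4),(p[1]+.002*np.sin(p[2])+.011*np.cos(p[2])).round(4))
E
python3 p.py w8
```

```text
[0.4404 0.4003 0.2725] [0.51 0.23 0.09] [ 7.071e-01  7.071e-01 -2.000e-04  1.000e-04] [-0.59  0.71 -0.4   1.68  0.35  0.82 -1.14]
cream_pot 3911.0 (array([0.4287, 0.3976, 0.0774]), np.float64(0.059)) [[0.431, 0.404, 0.074]]
vial 816.0 (array([0.4405, 0.3461, 0.1015]), np.float64(0.1)) [[0.439, 0.355, 0.078]]
case pose (array([ 0.4275,  0.3695, -0.0061]), np.float64(0.749)) mid 0.4296 0.3805
case pose (array([0.4316, 0.3915, 3.1202]), np.float64(0.749)) mid 0.4294 0.3805
case pose (array([ 0.4275,  0.3696, -0.0024]), np.float64(0.75)) mid 0.4295 0.3806
```

View pics/w8.png

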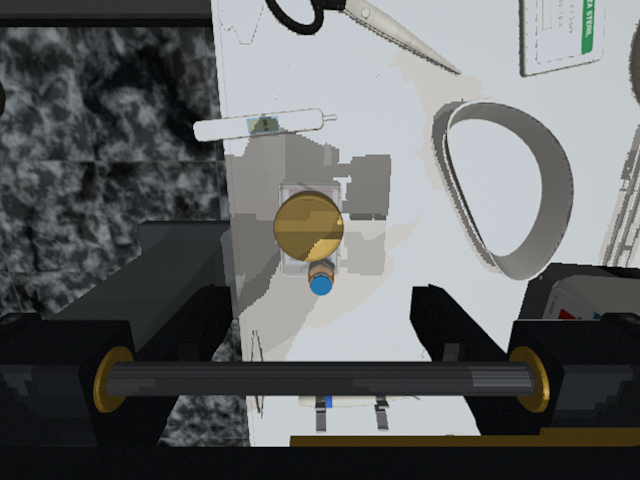

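>>> {"fn": "play_rows", "kwargs": {"translation": [[-0.009,0,0.02],[-0.009,0,0.02],[-0.009,0,0.02],[-0.008,0,0.02],[0,0,0],[0,0,0]], "delta_rot": [[0,0,0],[0,0,0],[0,0,0],[0,0,0],[0,0,0],[0,0,0]], "grip": [0.1,0.1,0.1,0.1,0.1,0.1]}}

```text
clock: 20.48
tool_pos: [0.4406, 0.3663, 0.1934]
eef_rot: [0.706, 0.708, 0.001, -0.0]
contact_force: [-0.5, -0.2, -0.3]
opening: 0.549
finger_force: 0.0
```

```bash
python3 p.py w9; python3 - <<'E'
import cv2; m=cv2.imread("pics/w9.png"); cv2.imwrite("pics/w9c.png",cv2.resize(m[90:390,120:520],(800,600)))
E
```

```text
[0.4406 0.3663 0.1934] [-0.47 -0.17 -0.28] [ 7.060e-01  7.083e-01  8.000e-04 -2.000e-04] [-0.57  0.79 -0.35  1.82  0.43  0.61 -1.18]
cream_pot 7776.0 (array([0.4296, 0.3974, 0.0247]), np.float64(0.032)) [[0.43, 0.403, 0.076]]
vial 1566.0 (array([0.4406, 0.3459, 0.1034]), np.float64(0.088)) [[0.442, 0.352, 0.078]]
case pose (array([ 0.4274,  0.3706, -0.0187]), np.float64(0.778)) mid 0.4296 0.3816
case pose (array([0.428 , 0.3703, 0.004 ]), np.float64(0.778)) mid 0.43 0.3813
case pose (array([0.4279, 0.3707, 0.0028]), np.float64(0.778)) mid 0.4299 0.3817
```

View pics/w9c.png

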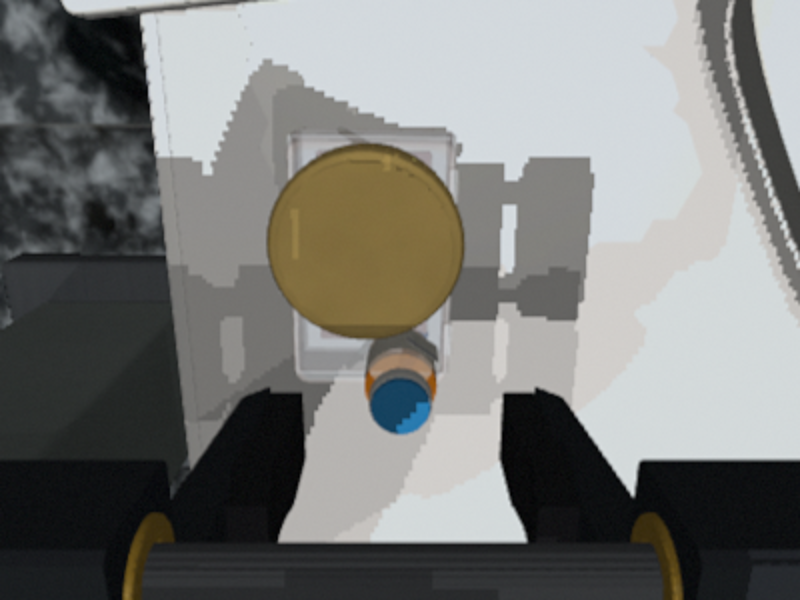

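>>> {"fn": "play_rows", "kwargs": {"translation": [[-0.01,0,0.005],[-0.0095,0,0.008],[0,0,0.014],[0,0,0.014],[0,0,0.014],[0,0,0.012],[0,0,0.01],[0,0,0.007],[0,0,0]], "delta_rot": [[0,0,0],[0,0,0],[0,0,0],[0,0,0],[0,0,0],[0,0,0],[0,0,0],[0,0,0],[0,0,0]], "grip": [0.1,0.1,0.1,0.1,0.1,0.1,0.1,0.1,0.1], "squeeze": 10}}

```text
clock: 21.9
tool_pos: [0.4403, 0.3458, 0.1083]
eef_rot: [0.706, 0.708, -0.0, 0.0]
contact_force: [0.6, -0.6, -0.2]
opening: 0.551
finger_force: 0.0
```

>>> {"fn": "play_rows", "kwargs": {"translation": [[0,0,0],[0,0,0],[0,0,0],[0,0,0],[0,0,0]], "delta_rot": [[0,0,0],[0,0,0],[0,0,0],[0,0,0],[0,0,0]], "grip": [-0.2,-1,-1,-1,-1]}}

```text
clock: 22.52
tool_pos: [0.4407, 0.3461, 0.109]
eef_rot: [0.706, 0.708, 0.0, 0.0]
contact_force: [-0.5, -0.4, 3.7]
opening: 0.278
finger_force: 10.0
```

>>> {"fn": "play_rows", "kwargs": {"translation": [[0,0,0],[0,0,0],[0,0,-0.004],[0,0,-0.003],[0,0,0],[0,0,0],[0,0,0],[0,0,0],[0,0,0]], "delta_rot": [[0,0,0],[0,0,0],[0,0,0],[0,0,0],[0,0,0],[0,0,0],[0,0,0],[0,0,0],[0,0,0]], "grip": [-0.25,-0.25,-0.25,-0.25,-0.25,-1,-1,-1,-1]}}

```text
clock: 23.65
tool_pos: [0.4405, 0.346, 0.1157]
eef_rot: [0.706, 0.708, 0.0, 0.0]
contact_force: [0.3, -0.1, 1.5]
opening: 0.278
finger_force: 10.0
```

>>> {"fn": "play_rows", "kwargs": {"translation": [[0,0,-0.005],[0,0,-0.01],[0,0,-0.02],[0,0,-0.025],[0,0,-0.025],[0,0,-0.02],[0,0,0]], "delta_rot": [[0,0,0],[0,0,0],[0,0,0],[0,0,0],[0,0,0],[0,0,0],[0,0,0]], "grip": [-1,-1,-1,-1,-1,-1,-1]}}

```text
clock: 24.52
tool_pos: [0.4411, 0.3465, 0.2225]
eef_rot: [0.706, 0.708, 0.002, 0.0]
contact_force: [0.4, 0.2, -1.1]
opening: 0.279
finger_force: 10.0
```

>>> {"fn": "play_rows", "kwargs": {"translation": [[-0.02,0.003,0],[-0.036,0.005,0],[-0.04,0.005,0],[-0.04,0.005,0],[-0.04,0.005,0],[-0.04,0.005,0],[-0.04,0.005,0],[-0.04,0.005,0],[-0.04,0.005,0],[-0.037,0.005,0],[0,0,0],[0,0,0],[0,0,0],[0,0,0],[0,0,0],[0,0,0],[0,0,0],[0,0,0],[0,0,0],[0,0,0]], "delta_rot": [[0,0,0],[0,0,0],[0,0,0],[0,0,0],[0,0,0],[0,0,0],[0,0,0],[0,0,0],[0,0,0],[0,0,0],[0,0,10.5],[0,0,10.5],[0,0,10.5],[0,0,10.5],[0,0,10.5],[0,0,10.5],[0,0,10.5],[0,0,10.5],[0,0,10.5],[0,0,0]], "grip": [-1,-1,-1,-1,-1,-1,-1,-1,-1,-1,-1,-1,-1,-1,-1,-1,-1,-1,-1,-1]}}

```text
clock: 27.02
tool_pos: [0.4884, -0.0281, 0.22]
eef_rot: [0.999, -0.037, -0.001, 0.001]
contact_force: [0.2, -0.5, 0.9]
opening: 0.282
finger_force: 10.0
```

```bash
python3 - <<'E'
from h import *
s=r.get_state(); print(s["tool_pos"].round(4),s["contact_force"].round(2),s["eef_rot"].round(4),s["opening"])
m=r.snapshot("wrist"); c=cal("wrist"); k=mask("wrist","vial_tray")
H=MODEL["vial_tray"]
p,f=fit(H+[cyl(.015,.004,.054,0,.027)],[("wrist",c,k)],(.462,-.024,1.48)) if k is not None else ((.462,-.025,1.48),0)
print(p,f,"bay",p[0]+.027*np.sin(p[2]),p[1]-.027*np.cos(p[2]))
a=1.48
for q0,hb in (((.462,-.025,1.48),H[0]),((.462,-.025,1.48),cyl(.0125,.004,.004,0,-.027))):
    P=[(x*np.cos(a)-y*np.sin(a)+q0[0],x*np.sin(a)+y*np.cos(a)+q0[1],z) for x,y,z in hb]
    cv2.polylines(m,[cv2.convexHull(np.round([proj("wrist",x,c) for x in P]).astype(np.int32))],True,(0,0,255),1)
cv2.imwrite("pics/w10.png",m)
E
```

```text
[ 0.4884 -0.0281  0.22  ] [ 0.23 -0.52  0.85] [ 9.993e-01 -3.750e-02 -1.300e-03  8.000e-04] 0.2817678464359058
(0.462, -0.025, 1.48) 0 bay 0.4888887828025163 -0.027448133860536364
```

View pics/w10.png

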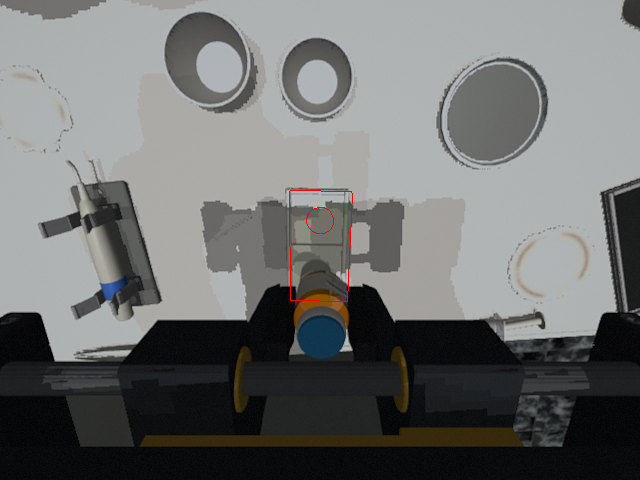

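>>> {"fn": "play_rows", "kwargs": {"translation": [[0.001,-0.003,0.02],[0,0,0.03],[0,0,0.03],[0,0,0.025],[0,0,0.015],[0,0,0.01],[0,0,0.004],[0,0,0.003],[0,0,0.002],[0,0,0]], "delta_rot": [[0,0,0],[0,0,0],[0,0,0],[0,0,0],[0,0,0],[0,0,0],[0,0,0],[0,0,0],[0,0,0],[0,0,0]], "grip": [-1,-1,-1,-1,-1,-1,-1,-1,-1,-1]}}

```text
clock: 28.38
tool_pos: [0.491, -0.024, 0.0819]
eef_rot: [0.999, -0.038, 0.0, 0.0]
contact_force: [0.8, 0.9, -0.1]
opening: 0.275
finger_force: 10.0
```

>>> {"fn": "play_rows", "kwargs": {"translation": [[0,0,0.001],[0,0,0.001],[0,0,0]], "delta_rot": [[0,0,0],[0,0,0],[0,0,0]], "grip": [-1,-1,-1]}}

```text
clock: 28.75
tool_pos: [0.491, -0.024, 0.08]
eef_rot: [0.999, -0.038, 0.0, 0.0]
contact_force: [0.6, 0.3, 4.8]
opening: 0.279
finger_force: 10.0
```

>>> {"fn": "play_rows", "kwargs": {"translation": [[0,0,0],[0,0,0],[0,0,-0.01],[0,0,-0.025],[0,0,-0.04],[0,0,-0.045],[0,0,0],[0,0,0],[0,0,0],[0,0,0],[0,0,0],[0,0,0],[0,0,0],[0,0,0],[0,0,0],[0,0,0]], "delta_rot": [[0,0,0],[0,0,0],[0,0,0],[0,0,0],[0,0,0],[0,0,0],[0,0,-10.5],[0,0,-10.5],[0,0,-10.5],[0,0,-10.5],[0,0,-10.5],[0,0,-10.5],[0,0,-10.5],[0,0,-10.5],[0,0,-10.5],[0,0,0]], "grip": [-0.28,-0.28,-0.28,-0.28,0,1,1,1,1,1,1,1,1,1,1,1]}}

```text
clock: 30.75
tool_pos: [0.4907, -0.0244, 0.2001]
eef_rot: [0.707, 0.707, -0.0, 0.0]
contact_force: [1.0, 0.7, 0.3]
opening: 1.001
finger_force: 0.0
```

>>> {"fn": "play_rows", "kwargs": {"translation": [[0.02,-0.003,0],[0.04,-0.006,0],[0.04,-0.006,0],[0.04,-0.006,0],[0.04,-0.006,0],[0.04,-0.006,0],[0.04,-0.006,0],[0.04,-0.006,0],[0.04,-0.006,0],[0.04,-0.006,0],[0.04,-0.004,0],[0,0,0],[0,0,0]], "delta_rot": [[0,0,0],[0,0,0],[0,0,0],[0,0,0],[0,0,0],[0,0,0],[0,0,0],[0,0,0],[0,0,0],[0,0,0],[0,0,0],[0,0,0],[0,0,0]], "grip": [1,1,1,1,1,1,1,1,1,1,1,1,1]}}

```text
clock: 32.38
tool_pos: [0.4286, 0.3948, 0.1996]
eef_rot: [0.707, 0.707, -0.001, 0.001]
contact_force: [0.6, -0.6, -0.3]
opening: 0.998
finger_force: 0.0
```

```bash
python3 - <<'E'
from h import *
s=r.get_state(); print(s["tool_pos"].round(4),s["eef_rot"].round(4))
shot("w11",()); c=cal("wrist"); k=mask("wrist","cream_pot"); 
if k is not None: print(k.sum(),fit([cyl(.031,0,.034)],[("wrist",c,k)],(.43,.397,0),.04))
r.snapshot("top")
for n in("vial","vial_tray"): print(n,[(np.round(d["point"],3).tolist(),round(d["confidence"],2)) for d in r.look_for("top",n)[:2]])
E
```

```text
[0.4286 0.3948 0.1996] [ 7.068e-01  7.074e-01 -6.000e-04  7.000e-04]
6619.0 (array([0.4296, 0.3967, 0.0005]), np.float64(0.073))
vial [([0.457, -0.021, 0.001], 0.61), ([0.488, -0.027, 0.045], 0.6)]
vial_tray [([0.457, -0.022, 0.006], 0.95)]
```

>>> {"fn": "play_rows", "kwargs": {"translation": [[0.002,0.001,0.015],[0,0,0.018],[0,0,0.018],[0,0,0.015],[0,0,0.01],[0,0,0.008],[0,0,0],[0,0,0],[0,0,0],[0,0,0],[0,0,0]], "delta_rot": [[0,0,0],[0,0,0],[0,0,0],[0,0,0],[0,0,0],[0,0,0],[0,0,0],[0,0,0],[0,0,0],[0,0,0],[0,0,0]], "grip": [1,1,1,1,1,1,1,0.3,0.3,0.3,0.3], "squeeze": 20}}

```text
clock: 34.0
tool_pos: [0.4297, 0.398, 0.1161]
eef_rot: [0.706, 0.708, 0.0, 0.0]
contact_force: [-0.7, -0.4, 3.0]
opening: 0.693
finger_force: 20.0
```

>>> {"fn": "play_rows", "kwargs": {"translation": [[0,0,-0.005],[0,0,-0.015],[0,0,-0.025],[0,0,-0.03],[0,0,-0.025],[0,0,0]], "delta_rot": [[0,0,0],[0,0,0],[0,0,0],[0,0,0],[0,0,0],[0,0,0]], "grip": [0.3,0.3,0.3,0.3,0.3,0.3]}}

```text
clock: 34.75
tool_pos: [0.4303, 0.3987, 0.2181]
eef_rot: [0.706, 0.708, 0.002, -0.0]
contact_force: [0.3, 0.2, -1.7]
opening: 0.693
finger_force: 20.0
```

>>> {"fn": "play_rows", "kwargs": {"translation": [[-0.02,0.0048,0],[-0.035,0.0085,0],[-0.0385,0.0093,0],[-0.0385,0.0093,0],[-0.0385,0.0093,0],[-0.0385,0.0093,0],[-0.0385,0.0093,0],[-0.0385,0.0093,0],[-0.0385,0.0093,0],[-0.0385,0.0093,0],[-0.0385,0.0093,0],[-0.0385,0.0093,0],[-0.0385,0.0093,0],[-0.0385,0.0093,0],[-0.037,0.0089,0],[-0.0245,0.006,0],[0,0,0]], "delta_rot": [[0,0,0],[0,0,0],[0,0,0],[0,0,0],[0,0,0],[0,0,0],[0,0,0],[0,0,0],[0,0,0],[0,0,0],[0,0,0],[0,0,0],[0,0,0],[0,0,0],[0,0,0],[0,0,0],[0,0,0]], "grip": [0.3,0.3,0.3,0.3,0.3,0.3,0.3,0.3,0.3,0.3,0.3,0.3,0.3,0.3,0.3,0.3,0.3]}}

```text
clock: 36.88
tool_pos: [0.5692, -0.1841, 0.2139]
eef_rot: [0.708, 0.706, -0.002, -0.001]
contact_force: [-0.6, 0.6, -1.6]
opening: 0.697
finger_force: 20.0
```

>>> {"fn": "play_rows", "kwargs": {"translation": [[0,0,0],[0,0,0],[0,0,0],[0,0,0],[0,0,0],[0,0,0],[0,0,0],[0,0,0],[0,0,0],[0,0,0]], "delta_rot": [[0,0,10],[0,0,10],[0,0,10],[0,0,10],[0,0,10],[0,0,10],[0,0,10],[0,0,10],[0,0,10],[0,0,0]], "grip": [0.3,0.3,0.3,0.3,0.3,0.3,0.3,0.3,0.3,0.3]}}

```text
clock: 38.12
tool_pos: [0.5701, -0.1788, 0.215]
eef_rot: [1.0, 0.003, -0.001, -0.0]
contact_force: [0.5, 0.7, -2.2]
opening: 0.693
finger_force: 20.0
```

```bash
python3 - <<'E'
from h import *
s=r.get_state(); print(s["tool_pos"].round(4),s["contact_force"].round(2),s["eef_rot"].round(4),s["opening"])
m=r.snapshot("wrist"); c=cal("wrist"); k=mask("wrist","pot_dish")
if k is not None: print(k.sum(),fit(MODEL["pot_dish"],[("wrist",c,k)],(.569,-.18,0)))
cv2.polylines(m,[cv2.convexHull(np.round([proj("wrist",x+np.array([.569,-.18,0]),c) for x in MODEL["pot_dish"][0]]).astype(np.int32))],True,(0,0,255),1)
cv2.imwrite("pics/w12.png",m)
E
```

```text
[ 0.5701 -0.1788  0.215 ] [ 0.53  0.67 -2.18] [ 1.0e+00  3.2e-03 -1.2e-03 -2.0e-04] 0.6928790617247752
6154.0 (array([ 0.5692, -0.1792,  0.0079]), np.float64(0.219))
```

View pics/w12.png

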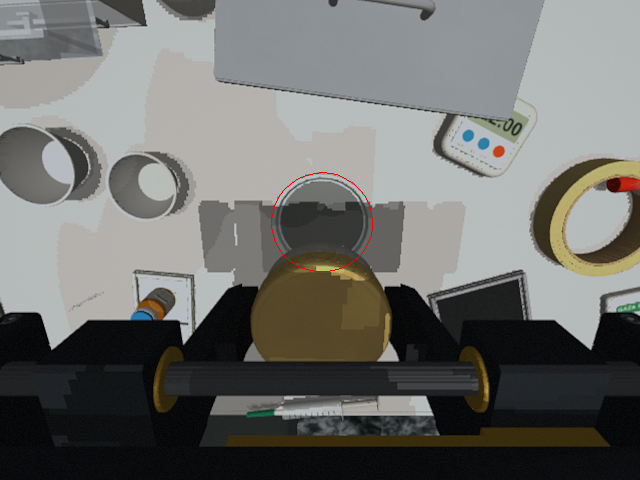

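```bash
python3 - <<'E'
from h import *
c=cal("wrist")
for a,b in(((215,77),(370,167)),((512,117),(447,173))):
    print(tri([ray("wrist",a,c),ray("top",b)]).round(3), [onz("top",b,z).round(3)[:2] for z in(0,.06,.1)])
E
```

```text
[ 0.68  -0.109  0.048] [array([ 0.69 , -0.114]), array([ 0.672, -0.11 ]), array([ 0.661, -0.107])]
[ 0.658 -0.316  0.038] [array([ 0.665, -0.321]), array([ 0.649, -0.31 ]), array([ 0.638, -0.302])]
```

>>> {"fn": "play_rows", "kwargs": {"translation": [[-0.002,0.0005,0.02],[0,0,0.03],[0,0,0.03],[0,0,0.022],[0,0,0.014],[0,0,0.008],[0,0,0.004],[0,0,0.003],[0,0,0.002],[0,0,0]], "delta_rot": [[0,0,0],[0,0,0],[0,0,0],[0,0,0],[0,0,0],[0,0,0],[0,0,0],[0,0,0],[0,0,0],[0,0,0]], "grip": [0.3,0.3,0.3,0.3,0.3,0.3,0.3,0.3,0.3,0.3]}}

```text
clock: 39.48
tool_pos: [0.5693, -0.1808, 0.0829]
eef_rot: [1.0, 0.002, 0.0, 0.0]
contact_force: [-0.5, 0.5, -0.3]
opening: 0.695
finger_force: 20.0
```

>>> {"fn": "play_rows", "kwargs": {"translation": [[0,0,0.0015],[0,0,0.0015],[0,0,0.001],[0,0,0]], "delta_rot": [[0,0,0],[0,0,0],[0,0,0],[0,0,0]], "grip": [0.3,0.3,0.3,0.3]}}

```text
clock: 39.98
tool_pos: [0.5692, -0.1807, 0.0795]
eef_rot: [1.0, 0.002, 0.0, 0.0]
contact_force: [-1.6, 0.7, 5.4]
opening: 0.694
finger_force: 20.0
```

>>> {"fn": "play_rows", "kwargs": {"translation": [[0,0,0],[0,0,0],[0,0,0],[0,0,-0.01],[0,0,-0.03],[0,0,-0.045],[0,0,-0.055],[0,0,0],[0,0,0],[0,0,0],[0,0,0],[0,0,0],[0,0,0],[0,0,0],[0,0,0],[0,0,0],[0,0,0],[0,0,0]], "delta_rot": [[0,0,0],[0,0,0],[0,0,0],[0,0,0],[0,0,0],[0,0,0],[0,0,0],[0,0,0],[0,0,-10],[0,0,-10],[0,0,-10],[0,0,-10],[0,0,-10],[0,0,-10],[0,0,-10],[0,0,-10],[0,0,-10],[0,0,0]], "grip": [0.7,0.9,0.9,0.9,0.9,1,1,1,1,1,1,1,1,1,1,1,1,1]}}

```text
clock: 42.22
tool_pos: [0.5685, -0.1808, 0.2179]
eef_rot: [0.707, 0.708, -0.0, -0.001]
contact_force: [-0.7, -0.4, -0.5]
opening: 1.001
finger_force: 0.0
```

>>> {"fn": "play_rows", "kwargs": {"translation": [[0.02,-0.0048,0],[0.035,-0.0085,0],[0.04,-0.0097,0],[0.04,-0.0097,0],[0.04,-0.0097,0],[0.04,-0.0097,0],[0.04,-0.0097,0],[0.04,-0.0097,0],[0.04,-0.0097,0],[0.04,-0.0097,0],[0.04,-0.0097,0],[0.04,-0.0097,0],[0.04,-0.0097,-0.02],[0.04,-0.0097,-0.02],[0.035,-0.008,0],[0.02,-0.003,0],[0,0,0],[0,0,0]], "delta_rot": [[0,0,0],[0,0,0],[0,0,0],[0,0,0],[0,0,0],[0,0,0],[0,0,0],[0,0,0],[0,0,0],[0,0,0],[0,0,0],[0,0,0],[0,0,0],[0,0,0],[0,0,0],[0,0,0],[0,0,0],[0,0,0]], "grip": [1,1,1,1,1,1,1,1,1,1,1,1,1,1,1,1,1,1]}}

```text
clock: 44.48
tool_pos: [0.4274, 0.4067, 0.258]
eef_rot: [0.707, 0.707, -0.001, 0.001]
contact_force: [0.5, -0.6, -0.0]
opening: 1.0
finger_force: 0.0
```

```bash
python3 - <<'E'
from h import *
s=r.get_state(); print(s["tool_pos"].round(4),s["eef_rot"].round(4))
m=r.snapshot("wrist"); c=cal("wrist"); k=mask("wrist","tip_case")
L=box(-.034,-.029,-.02,.02,.028,.032)
if k is not None:
    for a in(0,np.pi):
        p,f=fit([box(-.029,.033,-.037,.059,0,.04)],[("wrist",c,k)],(.43-.002*np.cos(a),.381-.011*np.cos(a),a))
        print(k.sum(),p,f,"mid",(p[0]+.002*np.cos(p[2])-.011*np.sin(p[2])).round(4),(p[1]+.002*np.sin(p[2])+.011*np.cos(p[2])).round(4))
u,v=proj("wrist",(.43,.381,.02),c).astype(int); print(u,v)
y0,x0=max(v-110,0),max(u-147,0)
cv2.imwrite("pics/w13.png",cv2.resize(m[y0:y0+220,x0:x0+293],(800,600),interpolation=cv2.INTER_CUBIC))
t=r.snapshot("top")
for n in("cream_pot","pot_dish"): print(n,[(np.round(d["point"],3).tolist(),round(d["confidence"],2)) for d in r.look_for("top",n)[:2]])
E
```

```text
[0.4274 0.4067 0.258 ] [ 0.7069  0.7073 -0.0011  0.001 ]
6497.0 [ 0.4265  0.3701 -0.0218] 0.063 mid 0.4287 0.3811
6497.0 [0.4308 0.3919 3.1259] 0.064 mid 0.4286 0.3809
322 238
cream_pot [([0.564, -0.177, 0.038], 0.8)]
pot_dish [([0.564, -0.17, 0.005], 0.77)]
```

View pics/w13.png

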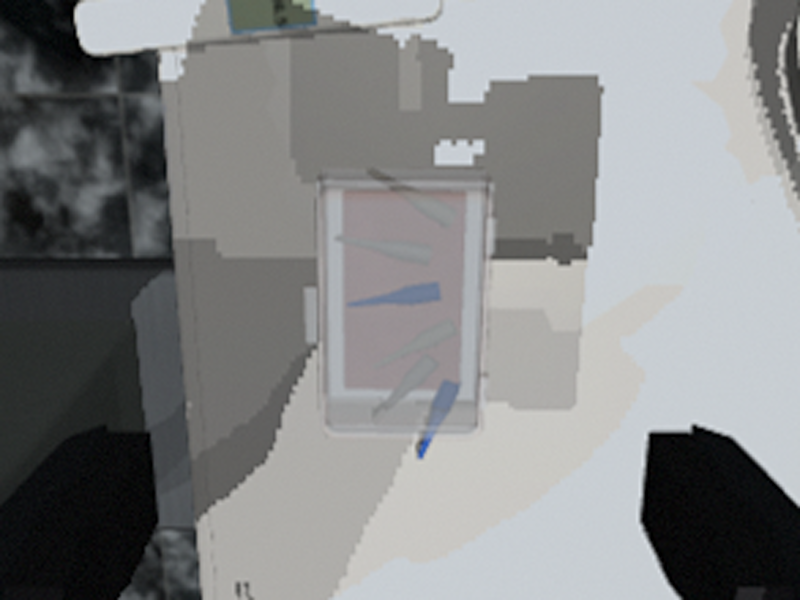

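```bash
python3 - <<'E'
from h import *
for q in((288,233.6),(288,253.4)): print(onz("wrist",q,.03).round(4))
for q in((318,178),(490,178),(325,435),(480,435)): print(onz("wrist",(175+q[0]/2.73,128+q[1]/2.727),.04).round(4), onz("wrist",(175+q[0]/2.73,128+q[1]/2.727),.0).round(4))
E
```

```text
[0.3955 0.3908 0.03  ]
[0.3949 0.3701 0.03  ]
[0.4009 0.4324 0.04  ] [0.3973 0.4248 0.    ]
[0.4581 0.4325 0.04  ] [0.4621 0.4249 0.    ]
[0.401  0.3375 0.04  ] [0.3974 0.3173 0.    ]
[0.4576 0.3376 0.04  ] [0.4616 0.3174 0.    ]
```

>>> {"fn": "play_rows", "kwargs": {"translation": [[-0.02,0.001,0.02],[-0.029,0.001,0.03],[0,0,0.035],[0,0,0.035],[0,0,0.025],[0,0,0.018],[0,0,0.012],[0,0,0.007],[0,0,0],[0,0,0]], "delta_rot": [[0,0,0],[0,0,0],[0,0,0],[0,0,0],[0,0,0],[0,0,0],[0,0,0],[0,0,0],[0,0,0],[0,0,0]], "grip": [1,1,1,1,1,1,1,1,1,1], "squeeze": 45}}

```text
clock: 45.98
tool_pos: [0.4291, 0.3601, 0.0773]
eef_rot: [0.706, 0.708, 0.001, 0.0]
contact_force: [-0.1, 0.5, -0.2]
opening: 1.002
finger_force: 0.0
```

>>> {"fn": "play_rows", "kwargs": {"translation": [[0,0,0],[0,0,0],[0,0,0],[0,0,0],[0,0,0]], "delta_rot": [[0,0,0],[0,0,0],[0,0,0],[0,0,0],[0,0,0]], "grip": [0.5,0.2,0.2,0.2,0.2]}}

```text
clock: 46.6
tool_pos: [0.4289, 0.3599, 0.0769]
eef_rot: [0.706, 0.708, 0.0, 0.0]
contact_force: [0.5, 1.4, 2.6]
opening: 0.706
finger_force: 45.0
```

>>> {"fn": "play_rows", "kwargs": {"translation": [[0,0,-0.005],[0,0,-0.012],[0,0,-0.02],[0,0,-0.03],[0,0,-0.03],[0,0,-0.026],[0,0,0]], "delta_rot": [[0,0,0],[0,0,0],[0,0,0],[0,0,0],[0,0,0],[0,0,0],[0,0,0]], "grip": [0.2,0.2,0.2,0.2,0.2,0.2,0.2]}}

```text
clock: 47.48
tool_pos: [0.4295, 0.3605, 0.2018]
eef_rot: [0.706, 0.708, 0.002, -0.0]
contact_force: [0.2, 0.6, -1.1]
opening: 0.703
finger_force: 45.0
```

>>> {"fn": "play_rows", "kwargs": {"translation": [[-0.02,0.003,0],[-0.035,0.006,0],[-0.039,0.006,0],[-0.039,0.006,0],[-0.039,0.006,0],[-0.039,0.006,0],[-0.039,0.006,0],[-0.039,0.006,0],[-0.039,0.005,0],[-0.039,0,0],[-0.039,0,0],[-0.039,-0.005,0],[-0.039,-0.006,0],[-0.039,-0.006,0],[-0.039,-0.006,0],[-0.039,-0.006,0],[-0.039,-0.006,0],[-0.039,-0.006,0],[-0.035,-0.006,0],[0,0,0]], "delta_rot": [[0,0,0],[0,0,0],[0,0,0],[0,0,0],[0,0,0],[0,0,0],[0,0,0],[0,0,0],[0,0,0],[0,0,0],[0,0,0],[0,0,0],[0,0,0],[0,0,0],[0,0,0],[0,0,0],[0,0,0],[0,0,0],[0,0,0],[0,0,0]], "grip": [0.2,0.2,0.2,0.2,0.2,0.2,0.2,0.2,0.2,0.2,0.2,0.2,0.2,0.2,0.2,0.2,0.2,0.2,0.2,0.2]}}

```text
clock: 49.98
tool_pos: [0.43, -0.3583, 0.1977]
eef_rot: [0.709, 0.706, -0.002, -0.001]
contact_force: [0.1, -0.4, -2.8]
opening: 0.702
finger_force: 45.0
```

>>> {"fn": "play_rows", "kwargs": {"translation": [[0,0,0],[0,0,0],[0,0,0],[0,0,0],[0,0,0],[0,0,0],[0,0,0],[0,0,0],[0,0,0],[0,0,0]], "delta_rot": [[0,0,9],[0,0,9],[0,0,9],[0,0,9],[0,0,9],[0,0,9],[0,0,9],[0,0,9],[0,0,0],[0,0,0]], "grip": [0.2,0.2,0.2,0.2,0.2,0.2,0.2,0.2,0.2,0.2]}}

```text
clock: 51.22
tool_pos: [0.4334, -0.3536, 0.1992]
eef_rot: [0.987, 0.159, -0.001, -0.001]
contact_force: [0.0, -1.1, -1.4]
opening: 0.703
finger_force: 45.0
```

```bash
python3 - <<'E'
from h import *
s=r.get_state(); T=R.from_quat(s["eef_rot"]); print(s["tool_pos"].round(4),s["contact_force"].round(2),s["opening"],"yaw",np.degrees(np.arctan2(*T.as_matrix()[[1,0],0])))
m=r.snapshot("wrist"); c=cal("wrist"); k=mask("wrist","case_tray"); cv2.imwrite("pics/w14.png",m)
if k is not None: print(k.sum(),fit(MODEL["case_tray"],[("wrist",c,k)],(.4417,-.349,-1.26)))
K=mask("wrist","tip_case")
# case silhouette vs. predicted pose in hand, with pitch
tp=s["tool_pos"]
if K is not None:
  for pt in(0,3,6,10,15,-5):
    q=T*R.from_euler("y",pt,degrees=True)
    P=box(-.020-.025+0,0.076-.025,-.031,.031,0,0) if 0 else None
    H=[]
    for x in(-.0235,.0725):      # tool x: low-y end behind, high-y end ahead
        for y in(-.031,.031):
            for z in(.0364,.0764): H.append(tp+T.apply(np.array([0,0,.055])+R.from_euler("y",pt,degrees=True).apply([x,y,z-.055])))
    a=np.zeros((480,640),np.uint8); cv2.fillConvexPoly(a,cv2.convexHull(np.round([proj("wrist",p,c) for p in H]).astype(np.int32)),1)
    print(pt,(np.minimum(a,K).sum()/np.maximum(a,K).sum()).round(3))
t=r.snapshot("top"); c=cal("top"); k=mask("top","case_tray")
E
```

```text
[ 0.4334 -0.3536  0.1992] [ 0.01 -1.1  -1.43] 0.7025945611332594 yaw 18.35229740392603
3324.0 (array([ 0.4433, -0.3495, -1.2655]), np.float64(0.814))
0 0.808
3 0.799
6 0.788
10 0.776
15 0.756
-5 0.825
```

>>> {"fn": "play_rows", "kwargs": {"translation": [[-0.002,0,0.02],[0,0,0.03],[0,0,0.028],[0,0,0.016],[0,0,0.01],[0,0,0.006],[0,0,0.003],[0,0,0.002],[0,0,0]], "delta_rot": [[0,0,0],[0,0,0],[0,0,0],[0,0,0],[0,0,0],[0,0,0],[0,0,0],[0,0,0],[0,0,0]], "grip": [0.2,0.2,0.2,0.2,0.2,0.2,0.2,0.2,0.2]}}

```text
clock: 52.6
tool_pos: [0.4323, -0.3549, 0.085]
eef_rot: [0.987, 0.158, 0.0, 0.0]
contact_force: [0.7, 0.0, -1.8]
opening: 0.703
finger_force: 45.0
```

>>> {"fn": "play_rows", "kwargs": {"translation": [[0,0,0.001],[0,0,0.001],[0,0,0]], "delta_rot": [[0,0,0],[0,0,0],[0,0,0]], "grip": [0.2,0.2,0.2]}}

```text
clock: 52.98
tool_pos: [0.4321, -0.3548, 0.0827]
eef_rot: [0.987, 0.158, -0.0, 0.0]
contact_force: [-0.1, 0.6, -1.8]
opening: 0.703
finger_force: 45.0
```

>>> {"fn": "play_rows", "kwargs": {"translation": [[0,0,0.001],[0,0,0.001],[0,0,0.0005],[0,0,0]], "delta_rot": [[0,0,0],[0,0,0],[0,0,0],[0,0,0]], "grip": [0.2,0.2,0.2,0.2]}}

```text
clock: 53.48
tool_pos: [0.4321, -0.3548, 0.0808]
eef_rot: [0.987, 0.158, 0.0, 0.0]
contact_force: [-1.4, 0.7, 5.6]
opening: 0.7
finger_force: 45.0
```

>>> {"fn": "play_rows", "kwargs": {"translation": [[0,0,0],[0,0,0],[0,0,0],[0,0,-0.01],[0,0,-0.03],[0,0,-0.045],[0,0,-0.05],[0,0,-0.05],[0.02,-0.02,-0.03],[0.03,-0.03,0],[0,-0.03,0],[0,0,0],[0,0,0]], "delta_rot": [[0,0,0],[0,0,0],[0,0,0],[0,0,0],[0,0,0],[0,0,0],[0,0,0],[0,0,0],[0,0,0],[0,0,0],[0,0,0],[0,0,0],[0,0,0]], "grip": [0.6,0.8,0.8,0.8,0.8,1,1,1,1,1,1,1,1]}}

```text
clock: 55.1
tool_pos: [0.4546, -0.2642, 0.2957]
eef_rot: [0.988, 0.157, 0.0, 0.001]
contact_force: [-0.3, -0.2, 0.1]
opening: 1.003
finger_force: 0.0
```

```bash
python3 - <<'E'
from h import *
s=r.get_state(); print(s["tool_pos"].round(4),s["contact_force"].round(2))
m=r.snapshot("wrist"); c=cal("wrist"); cv2.imwrite("pics/w15.png",m)
k=mask("wrist","tip_case"); t=mask("wrist","case_tray")
if t is not None and k is not None: print("tray",fit(MODEL["case_tray"],[("wrist",c,np.maximum(t,k))],(.4417,-.349,-1.26)))
if k is not None: print("case",fit([box(-.029,.033,-.037,.059,0,.04)],[("wrist",c,k)],(.4417,-.349,-1.26),.004))
k=mask("wrist","cream_pot"); t=mask("wrist","pot_dish")
if k is not None: print("pot",fit([cyl(.031,0,.034)],[("wrist",c,k)],(.569,-.18,0),.003))
if t is not None and k is not None: print("dish",fit(MODEL["pot_dish"],[("wrist",c,np.maximum(t,k))],(.569,-.18,0)))
E
```

```text
[ 0.4546 -0.2642  0.2957] [-0.28 -0.24  0.07]
tray (array([ 0.443 , -0.3492, -1.2678]), np.float64(0.026))
case (array([ 0.4409, -0.3481, -1.2496]), np.float64(0.068))
pot (array([ 0.5688, -0.1814,  0.1402]), np.float64(0.053))
dish (array([ 0.5694, -0.1796,  0.0694]), np.float64(0.057))
```

View pics/w15.png

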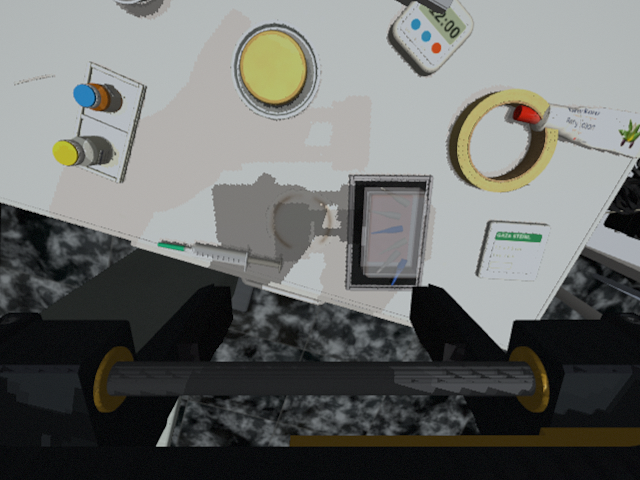

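The last picture shows the case flat inside its tray at (395,235), the pot in the dish at (275,65) and the vial upright in the empty compartment at (95,95). The handpiece was seen earlier seated in both clips.

```bash
python3 -c "
from h import *
print(r.finish_job())"
```

```text
the job is handed in; nothing more can be done
None
```

I took the pile apart and handed the job in at about 55 s of the 125 s; the judge gave no verdict. The camera checks showed the handpiece in both clips, the vial upright in the empty compartment, the pot in its dish and the tip case flat in its tray.

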